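# Close down the specimen washer

## Robot

A 6-joint arm with a two-finger parallel gripper is mounted at the origin on the work surface. World frame = base frame: x ahead of the robot, y to its left, z up, the work surface at z = 0. Lengths are in mm, angles in rad, forces in N, time in s.
With the tool pointing down it reaches from about 400 to 925 mm from the base axis. Payload 12.5 kg.
Tool frame: the origin (TCP) lies at the very end of the fingers, on their centre line; the grasp point (between the pads) lies 19 mm behind it; z points along the fingers, x is the direction in which the jaws open and shut, and the axes are right-handed (so a half turn about z gives the same grasp; the last joint's range is limited). The gripper opens to 95 mm and grips with 3 to 60 N. Pads are 20 mm wide; open, the fingers measure 119 mm over their backs; the gripper's body (75 mm by 180 mm) begins 59 mm behind the grasp point.
Start: joints at [1.001, 0.491, 1.559, -0, 1.092, -0.106], TCP at [279.581, 559, 214.661] pointing down, gripper open.
Joint ranges: [-3.1, 3.1], [-0.84, 2.19], [0.05, 2.79], [-1.13, 4.28], [0.06, 2.93], [-2.69, 2.69]. Speed limits (rad/s): [2.22, 2.22, 2.79, 3.14, 3.14, 3.14].

## Interface

Orientations are given as [roll, pitch, yaw] about the fixed x, y, z axes, in that order (R = Rz(yaw) Ry(pitch) Rx(roll)).
In Python, from cell import state, viewer, ticket, look_for, regions_of gives the robot as it stands.
- The arm moves only by the shell command python3 -m inch 'ROWS'. ROWS is JSON, a list of rows, each a list of 7 numbers: the turn, a rotation vector about the world's x, y, z in degrees, then the shift along the world's x, y, z in mm, then the opening, from -1 (shut) to 1 (fully open). In form: [[rx, ry, rz, tx, ty, tz, hand], ...]. A call has 1 to 10 rows; each row shifts and turns the commanded pose from where the row before left it; what a row does not reach is not made up. A row lasts 1/10 s, in which the tool goes at most 50 mm and 8.59 degrees, less where a joint would pass 70% of its speed; a pose out of reach is approached as far as the arm can. A call with a gripper value outside its range is refused whole. The fingers move at their own pace and stop on an object; the grip force is fixed at half the most. Time passes only in rows, so rows that do not move let the fingers close. It gives the time, the measured TCP pose, the force and the opening at its end, in the units of the state.
- state(): the state, without advancing time (a new reading comes with each control period).
- viewer.read_camera(name): name is "side" or "top" or "wrist"; returns a dict with "color" (400x640x3 uint8, red, green, blue), "depth" (400x640 float32, mm along the optical axis (not along the pixel's ray), 0 where there is no reading), "fx", "fy", "cx", "cy" (pixels), "position" and "orientation" of the camera in the world. Camera axes: x right, y down, z forward; pixel columns grow to the right and rows downward; lengths in mm; the calibration is good to about 2 mm. A picture is of the moment at which its call begins.
- ticket.job_done(): hands the job in, once; it reports no verdict.
Trained networks look in the newest picture that a camera, given by its name, has taken for a name from the list of things; names that differ only in an ending like _2 or _b are one class to them, and where a whole thing is asked for, a point or a joint stands for the part that bears it (a point fixed in the world has none). Each returns a list of dicts, best first, with "score" (0 to 1); they miss things now and then, are a little off and sometimes report something else, mostly with a low value. They report only what shows in the picture. A call takes as long as a camera call. They do not tell look-alikes from the thing itself.
- look_for(name, camera): "box" ([left, top, right, bottom] as shares, 0 to 1, of the picture: columns of its width, rows of its height, round what is visible of it).
- regions_of(name, camera): "pixels" (400x640 bool, what is visible of it) and "box" ([left, top, right, bottom] as shares, 0 to 1, of the picture: columns of its width, rows of its height, round what is visible of it).
The state is a dict: "t": time; "joints": joint angles; "qvel": joint speeds; "tau": joint torques, N m; "eef_pos": TCP position; "tcp_rot": TCP orientation; "ft_force": force on the tool from outside, world axes, zero at the start; "moment": the same for the moment, N m; "opening": opening from 0.0 (shut) to 1.0 (fully open).
Only numpy, scipy, OpenCV 4.12 (cv2) and the standard library are available. Lean on these libraries where they do the work, as an engineer would, in place of code of your own. Each camera call takes 0.05 s, during which the arm holds its last target. There are 200 camera calls.

## Task

Close down the specimen washer: hang every rinse basket by its wire handle on a hook of the drying rack, one basket to a hook, hanging freely and upright. Before the service cover goes on, check its interlock by pushing the roller lever down until it clicks and letting it spring back; then, with the cover's top edge still tipped up, hook its lower lip under the ledge and swing the top down until the cover lies flat in place with the lip still well under the ledge. Leave the other things on the bench where they are.

Things in the scene. Friction and masses are not known exactly. Their poses are not given: they have to be found in the camera images.
- deck: Washer's sloped service deck, 140 mm wide, open bay (pump inside) framed by flat seat strips (z = 0). Fixed; the washer varies in place and heading. Origin: on the seat at the mouth of the lip slot, mid-width, straight below the ledge's free edge, 45 mm above the bench. x up the slope (away from the robot, 15 degrees), y left, z out of the deck. End stop 12 mm high from x = 155 mm.
- ledge (a point): Middle of the free edge of the aluminium ledge along the deck's low edge, at its underside: deck x = 0, y = 0, z = 14 mm; axes as the deck's. Ledge: x -22 to 0, z 14 to 19 mm, full width. The slot below is 14 mm high, 16 mm deep (end wall at x = -16 mm). Bay opening x 23 to 134, y +/-50 mm.
- cover_grip (a point): Loose grey service cover, plate 140 (x) x 130 x 14 mm, with a black grip fin outside: 60 mm long (x), 14 thick (y), 14 to 49 mm above the underside. This point: in the fin, 34 mm above the centre of the plate's underside. x from lip to top edge, z out of the outside face. 0.2 to 0.4 kg. Starts on the bench, outside up, lip to the robot. Fitted, its axes point as the deck's.
- cover_lip (a point): Middle of the tip of the cover's lip: a tongue 90 mm wide, 5 mm thick, sticking out 22 mm from the plate's lower edge, level with its underside. Point 2.5 mm above the underside, 92 mm (in x) from the plate's centre; axes as the cover's. Fitted, the tip is at or near the slot's end wall.
- switch_arm (a joint): Roller-lever limit switch (cover interlock) on the low pod at the washer's right (own -y) side, beside the deck: arm angle in rad, 0 at rest, grows as the roller is pushed down, clicks by 0.4, stop at 0.75. A spring (at the roller 2 N at rest, 4 N at the click, 6 N at the stop) brings it back.
- roller (a point): Centre of the switch's roller, 20 mm diameter, 14 wide; its top, 10 mm higher, is free to be pressed from above. The arm is 55 mm long, points to the washer's front (to the robot) and rises 25 degrees at rest; the roller sinks about 22 mm to the click. Follows the arm; axes turn with it.
- rack: Steel drying rack, fixed: base plate 90 x 250 x 10 mm, two posts set 22 mm back, a 12 mm round bar along y, centre 160 mm up, three hooks. Origin on the bench under the bar's middle; x away from the robot, y left. Varies in place and heading, left or right of the washer.
- hook0 (a point): Hook at y = -105 mm of the rack: a level prong 8 mm thick, 160 mm up, from the bar 80 mm towards the robot (rack's -x), its last 8 mm beyond that turned up by 18 mm. Point: on the prong's centre line 45 mm from the bar, where a basket's wire should hang; axes as the rack's. A hung basket's tab centre is about 31 mm above it.
- hook1 (a point): The middle hook, at y = 0 of the rack, like hook0.
- hook2 (a point): The hook at y = +105 mm of the rack, like hook0.
- basket0_tab (a point): Rinse basket: open steel pan 64 x 64 x 40 mm, a 7 mm wire bail over it, a white grip tab on top; 152 mm tall, stands upright. Tab 14 mm thick (x), 26 wide (y), 104 to 152 mm above the underside. This point: tab centre, 128 mm above the underside, 24 mm above the wire's peak; z up. 0.13 to 0.25 kg. May be absent.
- basket1_tab (a point): Rinse basket, exactly like basket0. Its bail lies in its own y-z plane: wires rise from the middles of the +y and -y walls (y = +/-29.5 mm) to 88 mm, then meet in a peak, wire centre at 104 mm. Opening under the peak: 60 mm high (from the rim at 40 mm), 52 wide; a hook passes through along the basket's x. Point: tab centre. May be absent.
- basket2_tab (a point): Rinse basket, exactly like basket0 and basket1. Point: tab centre. May be absent.
- jar: bystander: small amber screw-top jar, 52 mm wide, 85 mm tall, among the baskets; origin at its underside
- reagent: bystander: white bottle, 60 mm wide, 140 mm tall, between and behind rack and washer; origin at its underside
- brush: bystander: hand brush 170 mm long lying behind rack and washer; origin at its underside
- tray_box: bystander: cardboard specimen box 70 x 100 x 35 mm, far right; origin at its underside
- dish: bystander: low white dish, 84 mm wide, behind rack and washer; origin at its underside
- beaker: bystander: clear beaker, 72 mm wide, 95 mm tall, far left; origin at its underside
- wash_bottle: bystander: tall white bottle with blue cap, 64 mm wide, 170 mm tall, far right; origin at its underside
There are look-alikes about, which are no part of the job. Of the things shaped like the part that bears cover_grip, the grey one is meant.

How it is judged (in metres and radians):
On the way, in this order (a step that is already met when the one before it is completed fails the run):
1. the roller lever is pushed down until it clicks (0.4 rad) (value of joint switch_arm above 0.4 rad), for 0.05 s.
2. the roller lever has been let go and has sprung back (value of joint switch_arm below 0.08 rad), for 0.2 s.
3. the cover's lip is under the ledge while its top edge is still tipped up by 8 degrees or more (x of cover_lip in the frame of deck between -0.03 and -0.004 m and y of cover_lip in the frame of deck between -0.02 and 0.02 m and z of cover_lip in the frame of deck between -0.004 and 0.015 m and angle between the z axis of cover_grip and the z axis of deck, either way round above 0.14 rad), for 0.1 s.
At the end, for the whole second after the job is handed in: Each basket present hangs upright by its wire on its own hook (tab within 30 mm of the hook point in plan, 178-206 mm up, tilt < 20 deg); cover flat on the deck (< 3 deg, turned < 6 deg), lip tip 8 mm or more under the ledge, within 12 mm of mid-width; roller lever back at rest ((horizontal distance between basket0_tab and hook0 below 0.03 m or horizontal distance between basket0_tab and hook1 below 0.03 m or horizontal distance between basket0_tab and hook2 below 0.03 m) and z of basket0_tab in the frame of rack between 0.178 and 0.206 m and angle between each of basket0_tab, basket1_tab, basket2_tab's own z axis and vertical below 0.35 rad and (horizontal distance between basket1_tab and hook0 below 0.03 m or horizontal distance between basket1_tab and hook1 below 0.03 m or horizontal distance between basket1_tab and hook2 below 0.03 m) and z of basket1_tab in the frame of rack between 0.178 and 0.206 m and (horizontal distance between basket2_tab and hook0 below 0.03 m or horizontal distance between basket2_tab and hook1 below 0.03 m or horizontal distance between basket2_tab and hook2 below 0.03 m) and z of basket2_tab in the frame of rack between 0.178 and 0.206 m and x of cover_lip in the frame of deck between -0.03 and -0.008 m and y of cover_lip in the frame of deck between -0.012 and 0.012 m and z of cover_lip in the frame of deck between -0.004 and 0.008 m and angle between the z axis of cover_grip and the z axis of deck, either way round below 0.05 rad and angle between the x axis of cover_grip and the x axis of deck, either way round below 0.1 rad and value of joint switch_arm below 0.08 rad); the robot touches nothing.
It fails at once if a bystander is shoved more than 30 mm or knocked over (distance of any of jar, reagent, brush, tray_box, dish, beaker, wash_bottle from where it was at the start of the episode above 0.03 m or angle between any of jar, reagent, tray_box, dish, beaker, wash_bottle's own z axis and vertical above 0.5 rad).
Of basket0, basket1, basket2 only 2 to 3 are there at a start; the rules pass over those that are not, and their reading is None.
At some moment in a run one of basket0, basket1, basket2, cover may be knocked a few centimetres aside while the robot is not near it.
It also fails if it takes over 210 s, if anything falls off the work surface, if the arm or the gripper's body presses on something with over 40 N, if the wrist force passes 120 N, or if a joint passes its speed limit or range.

## Working session

There is one attempt and no reset: what is moved stays moved. The work goes in short steps, Python scripts to look and compute and a shell command to move; the robot and the scene stay as the last step left them, time stands still between calls to the robot, and variables do not carry over. Pictures are saved under pics/ and viewed, on a budget of 14 in all, crops included, one or two more only if the job needs it, and the job is handed in when it is done.

```bash
ls; mkdir -p pics
cat > h.py <<'E'
import numpy as np, cv2
from scipy.spatial.transform import Rotation as R
from cell import state, viewer, ticket, look_for, regions_of
def cam(n):
    c=viewer.read_camera(n)
    o=np.array(c["orientation"],float)
    c["R"]=R.from_euler('xyz',o).as_matrix() if o.shape==(3,) else (o if o.shape==(3,3) else R.from_quat(o).as_matrix())
    c["p"]=np.array(c["position"],float)
    d=c["depth"]; v,u=np.mgrid[:400,:640]
    P=np.stack([(u-c["cx"])/c["fx"]*d,(v-c["cy"])/c["fy"]*d,d],-1)
    c["W"]=P@c["R"].T+c["p"]; c["W"][d==0]=np.nan
    return c
def proj(c,X):
    q=(np.atleast_2d(X)-c["p"])@c["R"]
    return np.c_[q[:,0]/q[:,2]*c["fx"]+c["cx"],q[:,1]/q[:,2]*c["fy"]+c["cy"]]
def save(c,name,crop=None,s=1):
    im=c["color"][:,:,::-1]
    if crop: im=im[crop[1]:crop[3],crop[0]:crop[2]]
    cv2.imwrite("pics/"+name,cv2.resize(im,None,fx=s,fy=s,interpolation=cv2.INTER_CUBIC))
E
python3 - <<'E'
from h import *
print(state())
for n in ["side","top"]:
    c=cam(n); print(n,c["p"],c["orientation"],c["fx"],c["cx"],c["cy"]); save(c,n+"0.png",s=1.25)
    for k in ["deck","cover_grip","rack","basket0_tab","switch_arm","jar"]:
        for r in regions_of(k,n):
            m=r["pixels"]; w=c["W"][m]; v,u=np.nonzero(m)
            print(k,round(r["score"],2),"px",u.mean().round(),v.mean().round(),"med",np.nanmedian(w,0).round(),"ztop",np.nanpercentile(w[:,2],98).round())
E
```

```text
pics
{'t': 0.0, 'joints': array([ 1.00141750e+00,  4.91572915e-01,  1.55940874e+00, -1.45681230e-05,
        1.09168789e+00, -1.05617354e-01]), 'qvel': array([ 5.24453320e-04,  2.31568545e-03, -9.00502793e-04, -7.02756543e-05,
        1.08881268e-03, -7.26563696e-04]), 'tau': array([-9.69981229e-04, -6.12655377e+01, -2.58186257e+01,  6.91937422e-02,
        4.82142437e-02, -9.57019483e-05]), 'eef_pos': array([279.4450563 , 558.80199774, 214.0674661 ]), 'tcp_rot': array([-3.14149198e+00,  1.07224997e-03,  1.10704163e+00]), 'ft_force': array([-0.0220368 , -0.21278189, -0.30828424]), 'moment': array([-0.02311269,  0.02047995,  0.00671056]), 'opening': 0.9993067044764818}
side [  219.56081496 -1104.87321468   804.18798636] [-2.10633065 -0.01396512 -0.22221711] 379.1572388899106 317.3576683666948 205.9433830216403
deck 0.64 px 370.0 265.0 med [ 579. -256.   62.] ztop 101.0
cover_grip 0.86 px 237.0 203.0 med [207. 274.  16.] ztop 51.0
cover_grip 0.71 px 258.0 177.0 med [310. 494.  16.] ztop 50.0
cover_grip 0.7 px 253.0 296.0 med [ 226. -280.   16.] ztop 50.0
cover_grip 0.56 px 322.0 234.0 med [496.  -8.  16.] ztop 50.0
rack 0.9 px 333.0 187.0 med [606. 264.  13.] ztop 169.0
rack 0.45 px 355.0 336.0 med [ 447. -540.   98.] ztop 173.0
switch_arm 0.69 px 295.0 204.0 med [429. 180.  29.] ztop 146.0
switch_arm 0.4 px 385.0 269.0 med [ 587. -361.  125.] ztop 131.0
jar 0.68 px 303.0 263.0 med [ 390. -207.   58.] ztop 89.0
top [ 407.4707892    13.78697797 1412.37100141] [-3.06754221 -0.01770827 -1.55060022] 389.0951923427174 324.75993796938104 200.85157669805815
deck 0.94 px 397.0 180.0 med [ 582. -263.   63.] ztop 102.0
cover_grip 0.98 px 394.0 283.0 med [ 225. -258.   16.] ztop 51.0
cover_grip 0.64 px 176.0 255.0 med [311. 513.  16.] ztop 51.0
cover_grip 0.59 px 237.0 284.0 med [212. 294.  16.] ztop 51.0
rack 0.69 px 245.0 173.0 med [600. 273.  13.] ztop 170.0
switch_arm 0.47 px 428.0 175.0 med [ 595. -353.  117.] ztop 133.0
```

View pics/top0.png

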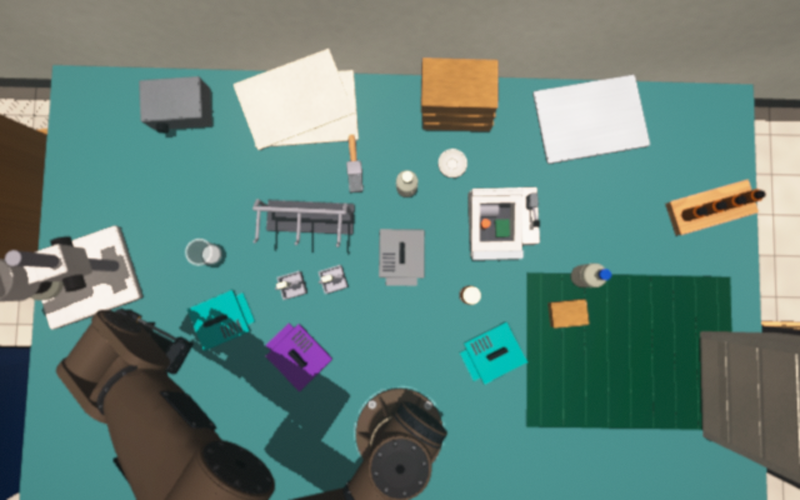

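View pics/side0.png

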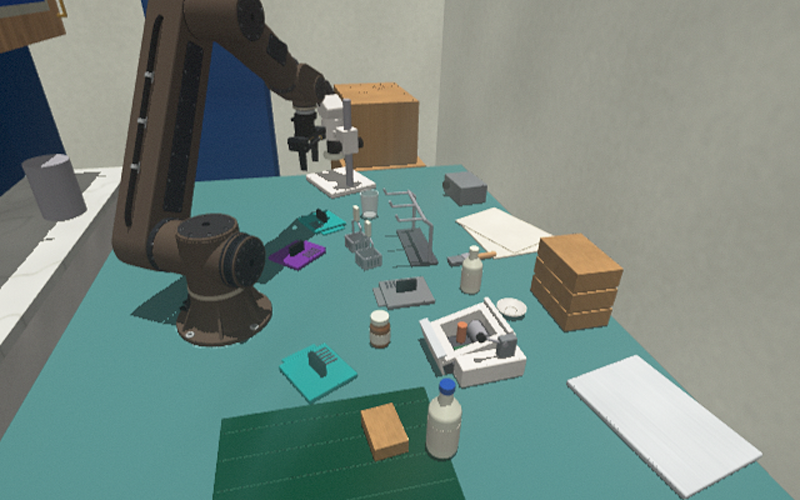

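Top view: the grey cover is at (402,257), with decoys teal (495,350), teal (220,318) and purple (300,355). Two baskets are at (290,285) and (333,278), the rack at (305,220), the washer at (503,223) with its switch at (533,207), and the jar at (471,295). By its description I choose the grey one. Next I'll take coarse measurements.

```bash
cat >> h.py <<'E'
def reg(c,lo,hi):
    W=c["W"]; return W[np.all((W>lo)&(W<hi),-1)]
def rect(P):
    (x,y),(w,h),a=cv2.minAreaRect(P[:,:2].astype(np.float32)); return np.round([x,y,w,h,a],1)
E
python3 - <<'E'
from h import *
c=cam("top")
print("plate",rect(reg(c,[400,-110,9],[620,90,20])),"fin",rect(reg(c,[400,-110,40],[620,90,60])))
bar=reg(c,[560,100,155],[700,420,176]); print("rackhi",len(bar),rect(bar))
print(np.round(bar[bar[:,0].argsort()][::6],0).tolist())
bb=reg(c,[380,130,125],[520,340,160])
print("tabs",np.round(bb,0).tolist())
d=reg(c,[440,-420,30],[720,-150,160]); print("washer",rect(d))
s=reg(c,[480,-420,90],[720,-150,160]); print(len(s), np.round(s[s[:,2]>108],0).tolist()[:60])
w=cam("wrist"); print(w["p"],w["orientation"],w["fx"],state()["eef_pos"]); print((w["R"].T@(state()["eef_pos"]-w["p"])).round(1), (w["R"].T@R.from_euler('xyz',state()["tcp_rot"]).as_matrix()).round(2))
save(c,"crop0.png",(190,140,450,260),3)
E
```

```text
plate [507.5  -5.3 178.6 192.6  87.4] fin [508.3   6.6  57.   10.6   1.2]
rackhi 377 [588.7 272.5 238.7  56.1  89. ]
[[561.0, 168.0, 165.0], [563.0, 272.0, 157.0], [566.0, 379.0, 166.0], [568.0, 274.0, 163.0], [571.0, 165.0, 165.0], [574.0, 172.0, 165.0], [575.0, 380.0, 167.0], [578.0, 373.0, 169.0], [581.0, 270.0, 169.0], [584.0, 166.0, 163.0], [585.0, 378.0, 163.0], [589.0, 381.0, 163.0], [591.0, 268.0, 166.0], [593.0, 166.0, 165.0], [595.0, 381.0, 163.0], [596.0, 201.0, 166.0], [596.0, 218.0, 162.0], [596.0, 182.0, 166.0], [596.0, 166.0, 166.0], [597.0, 258.0, 170.0], [597.0, 269.0, 166.0], [598.0, 276.0, 163.0], [598.0, 213.0, 169.0], [598.0, 368.0, 167.0], [598.0, 358.0, 167.0], [599.0, 171.0, 172.0], [599.0, 352.0, 165.0], [599.0, 165.0, 170.0], [599.0, 202.0, 163.0], [599.0, 162.0, 168.0], [600.0, 320.0, 164.0], [600.0, 278.0, 168.0], [600.0, 239.0, 172.0], [601.0, 256.0, 167.0], [601.0, 269.0, 163.0], [601.0, 210.0, 170.0], [601.0, 230.0, 166.0], [602.0, 392.0, 162.0], [602.0, 355.0, 166.0], [602.0, 352.0, 165.0], [602.0, 182.0, 167.0], [603.0, 330.0, 165.0], [603.0, 172.0, 1
[... 3401 characters left out ...]
52.0, 111.0], [613.0, -355.0, 113.0], [609.0, -351.0, 114.0], [610.0, -356.0, 108.0], [606.0, -350.0, 117.0], [606.0, -354.0, 115.0], [603.0, -351.0, 112.0], [603.0, -354.0, 114.0], [602.0, -357.0, 118.0], [599.0, -351.0, 115.0], [599.0, -354.0, 113.0], [599.0, -356.0, 119.0], [596.0, -348.0, 113.0], [594.0, -347.0, 128.0], [594.0, -351.0, 127.0], [594.0, -353.0, 131.0], [594.0, -357.0, 130.0], [594.0, -360.0, 130.0], [592.0, -347.0, 116.0], [591.0, -348.0, 124.0]]
[206.1349793  595.09579525 385.23383498] [2.84815108e+00 5.92045163e-04 1.10757320e+00] 318.1443334924767 [279.5564372  559.01267795 214.67661527]
[  0.6  29.  186.9] [[ 1.   -0.    0.  ]
 [ 0.    0.96 -0.29]
 [-0.    0.29  0.96]]
```

View pics/crop0.png

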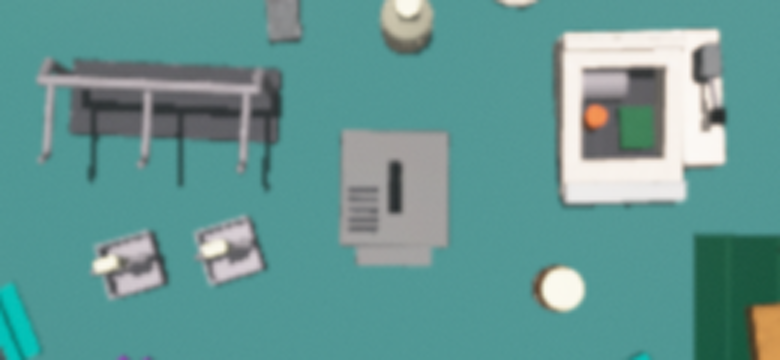

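The crop shows the grey cover, with its fin at crop (394,187), and two baskets at (128,262) and (230,250). The roller is at (716,117). I'll do the baskets first, and go above them for a close wrist look.

```bash
python3 -m inch '[[0,0,3.3,15,-38,17,1],[0,0,3.3,15,-38,17,1],[0,0,3.3,15,-38,17,1],[0,0,3.3,15,-38,17,1],[0,0,3.3,15,-38,17,0.2],[0,0,3.3,15,-38,17,0.2],[0,0,3.3,15,-38,17,0.2],[0,0,3.5,15,-38,17,0.2],[0,0,0,0,0,0,0.2],[0,0,0,0,0,0,0.2]]'
python3 - <<'E'
from h import *
s=state();print(s["eef_pos"],s["tcp_rot"],s["opening"])
c=cam("wrist"); save(c,"w1.png")
for n in ["basket0_tab"]:
  for r in regions_of(n,"wrist"):
    w=c["W"][r["pixels"]]; w=w[~np.isnan(w[:,0])]
    print(r["score"],r["box"],len(w),np.median(w,0).round())
    t=w[(w[:,2]>120)]; print(" tab",rect(t),t.mean(0).round(1)); 
    b=w[(w[:,2]<45)&(w[:,2]>32)]; print(" rim",rect(b))
b=reg(c,[500,100,150],[720,450,186]); print(len(b))
np.save("rack.npy",b)
E
```

```text
t: 1.8
eef_pos: [399.8, 254.5, 350.9]
tcp_rot: [3.141, -0.001, 1.569]
ft_force: [0.9, 0.2, -0.3]
opening: 0.609
[399.7908168  254.49926576 350.92606799] [ 3.14089428e+00 -6.75595079e-04  1.56853151e+00] 0.6093719106979135
1087
```

View pics/w1.png

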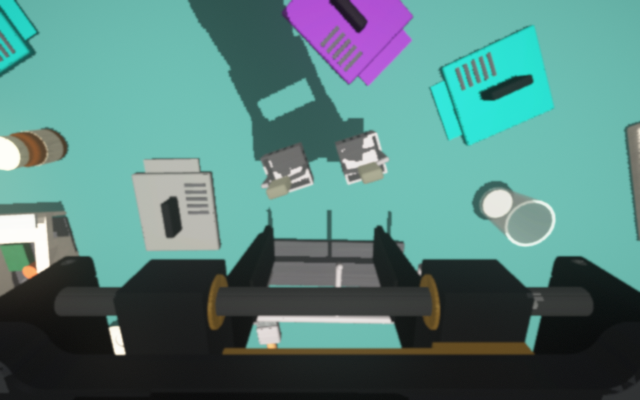

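The baskets show at (287,170) and (362,158) and the cover at (177,205). The gripper hides the near part, so objects should lie on the robot side of the TCP. I'll move beyond the rack to look back over both.

```bash
python3 -m inch '[[0,0,0,40,0,10,0.2],[0,0,0,40,0,10,0.2],[0,0,0,40,0,10,0.2],[0,0,0,40,0,10,0.2],[0,0,0,40,0,10,0.2],[0,0,0,40,0,10,0.2],[0,0,0,0,0,0,0.2],[0,0,0,0,0,0,0.2]]'
cat >> h.py <<'E'
def baskets(c,lo=(370,120),hi=(490,370)):
    t=reg(c,[lo[0],lo[1],132],[hi[0],hi[1],162]); 
    if len(t)<8: return []
    _,lab,ctr=cv2.kmeans(t[:,:2].astype(np.float32),2,None,(3,50,.1),5,0)
    return [t[lab[:,0]==i] for i in range(2)]
E
python3 - <<'E'
from h import *
c=cam("wrist"); save(c,"w2.png"); print(c["p"])
for t in baskets(c):
    print("tab",len(t),t.mean(0).round(1),"rect all",rect(t),"top",rect(t[t[:,2]>147]))
    m=t.mean(0); b=reg(c,[m[0]-60,m[1]-55,30],[m[0]+60,m[1]+55,46]); print("  rim",len(b),rect(b))
b=reg(c,[500,120,150],[720,430,186]); 
x=b[:,0]; print(len(b),np.histogram(x,bins=range(500,720,10)))
bar=b[(x>590)&(x<625)]; print("bar",rect(bar),np.polyfit(bar[:,1],bar[:,0],1))
pr=b[(x<588)]; 
for lo in (130,230,330): 
    q=pr[(pr[:,1]>lo)&(pr[:,1]<lo+90)]
    if len(q)>5: print("prong",len(q),q.min(0).round(),q.max(0).round(),np.polyfit(q[:,0],q[:,1],1).round(3),np.median(q,0).round(1))
E
```

```text
t: 2.7
eef_pos: [639.5, 256.3, 408.7]
tcp_rot: [-3.139, 0.0, 1.572]
ft_force: [0.1, 0.8, -0.3]
opening: 0.601
[557.81666907 255.58156926 579.44055152]
3305 (array([  13,  191,  182,  173,  163,  166,  154,  156,  154,  804, 1034,
        101,   14,    0,    0,    0,    0,    0,    0,    0,    0]), array([500, 510, 520, 530, 540, 550, 560, 570, 580, 590, 600, 610, 620,
       630, 640, 650, 660, 670, 680, 690, 700, 710]))
bar [605.  270.9 240.4  34.   88.7] [1.93470604e-02 5.96224338e+02]
prong 454 [508. 163. 159.] [587. 173. 184.] [-2.60000e-02  1.82389e+02] [544.5 168.5 164. ]
prong 429 [510. 268. 160.] [587. 277. 183.] [-1.90000e-02  2.82809e+02] [546.7 272.4 164.1]
prong 439 [512. 373. 159.] [588. 382. 184.] [-1.60000e-02  3.85062e+02] [547.7 376.3 164.1]
```

View pics/w2.png

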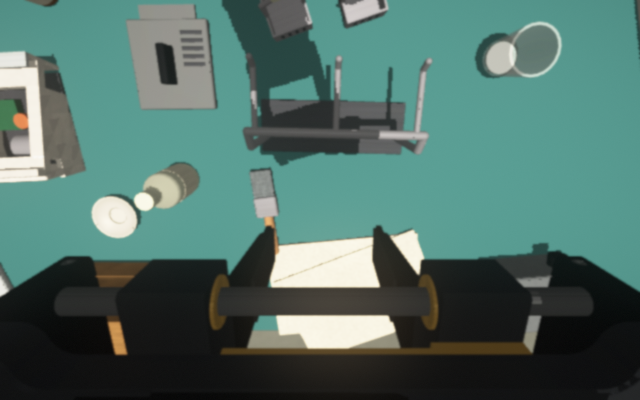

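The rack's three prongs are visible at (250,85), (337,80) and (425,85). Hook points are about (554.5,168), (556.5,272) and (558.5,376), with heading −1.2°. Now I'll look at the baskets.

```bash
python3 -m inch '[[0,0,0,-42,0,-20,0.2],[0,0,0,-42,0,-20,0.2],[0,0,0,-42,0,-20,0.2],[0,0,0,0,0,0,0.2],[0,0,0,0,0,0,0.2]]'
python3 - <<'E'
from h import *
c=cam("wrist"); save(c,"w3.png",(180,60,480,260),2); print(c["p"])
for t in baskets(c):
    m=t.mean(0)
    print("tab",len(t),m.round(1),"rect all",rect(t),"top",rect(t[t[:,2]>148]))
    b=reg(c,[m[0]-60,m[1]-50,34],[m[0]+60,m[1]+50,46]); print("  rim",len(b),rect(b))
E
```

```text
t: 3.25
eef_pos: [512.2, 255.7, 351.7]
tcp_rot: [3.14, -0.001, 1.573]
ft_force: [0.6, 0.2, 0.6]
opening: 0.6
[429.82987742 254.67285863 522.16919569]
tab 330 [408.6 311.3 151.2] rect all [408.3 312.5  13.7  26.2  17.6] top [408.3 312.5  13.7  26.2  17.6]
  rim 404 [408.  312.2  64.1  65.   17.8]
tab 323 [427.4 198.3 151. ] rect all [427.5 197.3  14.   25.8  18.1] top [427.4 197.3  13.9  25.7  18.2]
  rim 384 [427.1 197.6  64.1  65.   18.5]
```

View pics/w3.png

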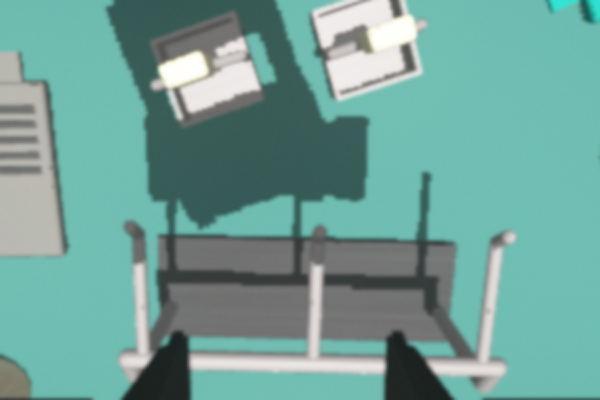

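Basket A is at (408.3,312.4) with yaw 18°, and B at (427.4,197.3) with yaw 18°. The third basket is absent. I'll grasp A across its 26 mm width.

```bash
python3 -m inch '[[0,0,3.5,-21,11.4,-30,0.2],[0,0,3.5,-21,11.4,-30,0.2],[0,0,3.5,-21,11.4,-30,0.2],[0,0,3.5,-21,11.4,-30,0.2],[0,0,3.8,-20,11.4,-25,0.2],[0,0,0,0,0,-10,0.2],[0,0,0,0,0,0,0.2],[0,0,0,0,0,0,0.2]]'
python3 - <<'E'
from h import *
s=state();print(s["eef_pos"],s["tcp_rot"])
c=cam("wrist")
t=reg(c,[370,270,135],[450,350,160]); print(len(t),rect(t) if len(t)>5 else 0)
E
```

```text
t: 4.1
eef_pos: [411.3, 312.2, 196.5]
tcp_rot: [3.14, -0.0, 1.88]
ft_force: [-0.5, 0.5, 0.1]
opening: 0.603
[411.26251959 312.23281367 196.54548206] [ 3.13977975e+00 -3.56061381e-04  1.88037914e+00]
830 [407.5 312.3  13.8  25.8  18. ]
```

```bash
python3 -m inch '[[0,0,0,-3,0,-25,0.2],[0,0,0,0,0,-25,0.2],[0,0,0,0,0,-25,0.2],[0,0,0,0,0,-10,0.2],[0,0,0,0,0,0,-1],[0,0,0,0,0,0,-1],[0,0,0,0,0,0,-1],[0,0,0,0,0,0,-1]]'; python3 -m inch '[[0,0,0,0,0,0,-1],[0,0,0,0,0,0,-1],[0,0,0,0,0,10,-1],[0,0,0,0,0,30,-1],[0,0,0,0,0,30,-1],[0,0,0,0,0,20,-1],[0,0,0,0,0,0,-1]]'
```

```text
t: 4.95
eef_pos: [407.0, 312.2, 111.6]
tcp_rot: [3.14, -0.0, 1.882]
ft_force: [0.5, -0.1, -0.7]
opening: 0.32
t: 5.65
eef_pos: [407.3, 312.5, 203.4]
tcp_rot: [3.137, -0.001, 1.882]
ft_force: [-0.4, -1.6, -1.5]
opening: 0.272
```

```bash
python3 -m inch '[[0,0,-4.8,17,16.2,1.5,-1],[0,0,-4.8,17,16.2,1.5,-1],[0,0,-4.8,17,16.2,1.5,-1],[0,0,-4.8,17,16.2,1,-1],[0,0,0,0,0,0,-1],[0,0,0,0,0,0,-1],[0,0,0,0,0,0,-1],[0,0,0,0,0,0,-1]]'
python3 - <<'E'
from h import *
c=cam("top");save(c,"t1.png",(190,120,350,240),4)
E
```

```text
t: 6.45
eef_pos: [474.0, 376.3, 206.0]
tcp_rot: [-3.141, 0.0, 1.547]
ft_force: [0.7, 0.1, -2.2]
opening: 0.268
```

```bash
python3 -m inch '[[0,0,0,17,-0.3,0,-1],[0,0,0,17,-0.3,0,-1],[0,0,0,17,-0.3,0,-1],[0,0,0,17,-0.3,0,-1],[0,0,0,15,-0.3,0,-1],[0,0,0,0,0,0,-1],[0,0,0,0,0,0,-1]]';python3 - <<'E'
from h import *
c=cam("side");save(c,"s1.png",(260,120,400,240),4)
E
```

```text
t: 7.2
eef_pos: [557.1, 375.0, 206.0]
tcp_rot: [-3.141, 0.0, 1.547]
ft_force: [0.2, 0.1, -3.2]
opening: 0.27
```

View pics/s1.png

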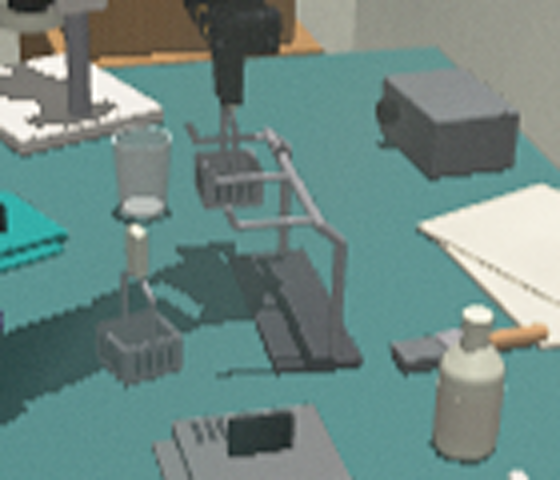

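The basket's bail surrounds the far hook at (240,150). I'll lower it onto the hook.

```bash
python3 -m inch '[[0,0,0,0,0.8,-10,-1],[0,0,0,0,0,-10,-1],[0,0,0,0,0,-7,-1],[0,0,0,0,0,-4,-1],[0,0,0,0,0,-1.5,-1],[0,0,0,0,0,0,-1],[0,0,0,0,0,0,-1]]'
```

```text
t: 7.95
eef_pos: [557.9, 377.3, 175.2]
tcp_rot: [3.139, -0.003, 1.547]
ft_force: [-2.2, 3.2, 10.6]
opening: 0.273
```

```bash
python3 -m inch '[[0,0,0,0,0,1.5,-1],[0,0,0,0,0,0,-1],[0,0,0,0,0,0,0],[0,0,0,0,0,0,0],[0,0,0,0,0,0,0],[0,0,0,0,0,0,0],[0,0,0,0,0,20,0],[0,0,0,0,0,40,0],[0,0,0,0,0,40,0],[0,0,0,0,0,40,0]]'
python3 - <<'E'
from h import *
c=cam("side")
t=reg(c,[500,330,175],[620,430,225]); print(len(t),t.mean(0).round(1),t.min(0).round(),t.max(0).round())
E
```

```text
t: 8.95
eef_pos: [557.4, 375.9, 316.5]
tcp_rot: [-3.141, 0.0, 1.547]
ft_force: [0.8, -0.3, 0.1]
opening: 0.499
52 [557.7 368.2 197.5] [517. 359. 175.] [568. 392. 221.]
```

Basket A hangs on hook 2, with its top at about 215. Next is basket B.

```bash
python3 -m inch '[[0,0,4.8,-11,-44,8,0.2],[0,0,4.8,-11,-44,8,0.2],[0,0,4.8,-11,-44,8,0.2],[0,0,4.8,-11,-44,8,0.2],[0,0,0,0,0,0,0.2],[0,0,0,0,0,0,0.2]]'
python3 - <<'E'
from h import *
c=cam("wrist");s=state();print(s["eef_pos"],s["tcp_rot"])
t=reg(c,[360,130,135],[490,270,160]); print(len(t),rect(t) if len(t)>5 else 0)
t=reg(c,[510,330,206],[600,430,225]); print("hung",len(t),t.mean(0).round(1) if len(t) else 0, rect(t) if len(t)>5 else 0)
E
```

```text
t: 9.6
eef_pos: [513.7, 199.4, 347.5]
tcp_rot: [3.141, -0.0, 1.879]
ft_force: [-0.4, -0.6, 0.2]
opening: 0.599
[513.72585782 200.16310289 347.09924156] [ 3.14136041e+00 -2.27931161e-04  1.88043862e+00]
306 [427.2 197.1  13.8  25.7  18. ]
hung 0 0 0
```

```bash
python3 -m inch '[[0,0,0,-29,-1,-37,0.2],[0,0,0,-29,-1,-37,0.2],[0,0,0,-28.5,-1,-37,0.2],[0,0,0,0,0,-36,0.2],[0,0,0,0,0,-30,0.2],[0,0,0,0,0,-30,0.2],[0,0,0,0,0,-28,0.2],[0,0,0,0,0,0,0.2],[0,0,0,0,0,0,-1],[0,0,0,0,0,0,-1]]'; python3 -m inch '[[0,0,0,0,0,0,-1],[0,0,0,0,0,0,-1],[0,0,0,0,0,0,-1],[0,0,0,0,0,0,-1],[0,0,0,0,0,15,-1],[0,0,0,0,0,30,-1],[0,0,0,0,0,30,-1],[0,0,0,0,0,20,-1],[0,0,0,0,0,0,-1]]'
```

```text
t: 10.65
eef_pos: [427.7, 197.7, 113.2]
tcp_rot: [3.14, -0.0, 1.882]
ft_force: [0.3, 0.8, -0.3]
opening: 0.484
t: 11.55
eef_pos: [427.9, 197.3, 209.3]
tcp_rot: [3.137, -0.0, 1.882]
ft_force: [0.6, 1.0, -3.1]
opening: 0.273
```

```bash
python3 -m inch '[[0,0,-4.8,12,-6.9,0,-1],[0,0,-4.8,12,-6.9,0,-1],[0,0,-4.8,12,-6.9,0,-1],[0,0,-4.8,11,-6.9,0,-1],[0,0,0,0,0,0,-1],[0,0,0,0,0,0,-1]]' ; python3 -m inch '[[0,0,0,17,-0.3,0,-1],[0,0,0,17,-0.3,0,-1],[0,0,0,17,-0.3,0,-1],[0,0,0,17,-0.3,0,-1],[0,0,0,13,-0.4,0,-1],[0,0,0,0,0,0,-1],[0,0,0,0,0,0,-1]]'
python3 - <<'E'
from h import *
c=cam("side");save(c,"s2.png",(280,120,400,240),4)
E
```

```text
t: 12.15
eef_pos: [473.4, 169.4, 206.1]
tcp_rot: [-3.14, 0.0, 1.549]
ft_force: [0.6, 0.3, -2.2]
opening: 0.273
t: 12.85
eef_pos: [554.3, 168.0, 206.7]
tcp_rot: [-3.14, 0.0, 1.548]
ft_force: [-0.3, -0.3, -3.0]
opening: 0.271
```

View pics/s2.png

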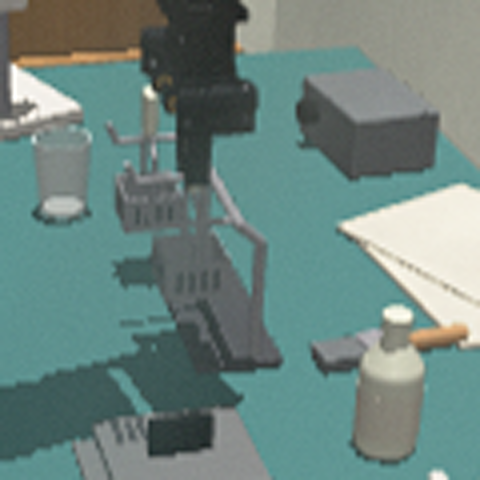

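Basket A hangs freely on the far hook at (150,180), and basket B's bail is around the near hook at (205,230). I'll lower B.

```bash
python3 -m inch '[[0,0,0,0,0,-10,-1],[0,0,0,0,0,-10,-1],[0,0,0,0,0,-7,-1],[0,0,0,0,0,-3,-1],[0,0,0,0,0,-1,-1],[0,0,0,0,0,0,-1],[0,0,0,0,0,0,-1]]'
```

```text
t: 13.6
eef_pos: [554.6, 167.9, 176.8]
tcp_rot: [-3.141, -0.0, 1.547]
ft_force: [-5.2, -1.8, 7.5]
opening: 0.273
```

Contact (7.5 N). I'll release, rise, and look from behind the rack.

```bash
python3 -m inch '[[0,0,0,0,0,0.5,-1],[0,0,0,0,0,0,0],[0,0,0,0,0,0,0],[0,0,0,0,0,0,0],[0,0,0,0,0,0,0],[0,0,0,0,0,0,0],[0,0,0,0,0,20,0],[0,0,0,0,0,45,0],[0,0,0,0,0,45,0],[0,0,0,0,0,45,0]]'; python3 -m inch '[[0,0,0,20,20,12,0],[0,0,0,20,20,12,0],[0,0,0,20,20,12,0],[0,0,0,20,20,12,0],[0,0,0,0,10,12,0],[0,0,0,0,0,0,0],[0,0,0,0,0,0,0]]'
cat > hung.py <<'E'
from h import *
c=cam("wrist")
for y in (168,272,376):
    t=reg(c,[505,y-45,200],[615,y+45,228])
    print("hung",y,len(t),t.mean(0).round(1) if len(t) else 0, rect(t) if len(t)>5 else 0)
E
python3 hung.py
```

```text
t: 14.6
eef_pos: [554.8, 167.9, 333.4]
tcp_rot: [-3.141, -0.0, 1.547]
ft_force: [0.8, 0.3, -0.2]
opening: 0.498
t: 15.3
eef_pos: [634.9, 257.7, 391.2]
tcp_rot: [-3.141, 0.0, 1.547]
ft_force: [0.3, 0.4, 0.1]
opening: 0.496
hung 168 372 [554.8 169.5 215.3] [554.9 167.9  26.1  13.5  88.9]
hung 272 0 0 0
hung 376 362 [558.9 372.2 215.4] [559.2 374.1  26.4  12.5  88.4]
```

Both baskets hang freely, with tab tops at 215 and 0–2 mm from the hook points. Now to the washer.

```bash
python3 -m inch '[[0,0,0,5,-46,0,-1],[0,0,0,5,-46,0,-1],[0,0,0,5,-46,0,-1],[0,0,0,5,-46,0,-1],[0,0,0,5,-46,0,-1],[0,0,0,5,-46,0,-1],[0,0,0,5,-46,0,-1],[0,0,0,5,-46,0,-1],[0,0,0,5,-46,0,-1],[0,0,0,5,-46,0,-1]]'; python3 -m inch '[[0,0,0,0,-45,0,-1],[0,0,0,0,-45,0,-1],[0,0,0.7,0,0,0,-1],[0,0,0.7,0,0,0,-1],[0,0,0,0,0,0,-1]]'
python3 - <<'E'
from h import *
c=cam("wrist"); save(c,"w4.png"); np.savez("w4.npz",W=c["W"],color=c["color"]); s=state(); print(s["eef_pos"],s["tcp_rot"])
for z in [(115,140)]:
    t=reg(c,[560,-380,z[0]],[630,-320,z[1]]); print(len(t),t.mean(0).round(1),t.max(0).round(),rect(t))
w=reg(c,[480,-380,30],[720,-180,100]); print("washer",len(w))
p=reg(c,[400,-110,9],[620,90,20]); print("plate",rect(p)); f=reg(c,[400,-110,40],[620,90,60]); print("fin",len(f),rect(f) if len(f)>4 else 0)
E
```

```text
t: 16.35
eef_pos: [684.2, -204.6, 391.5]
tcp_rot: [-3.141, -0.0, 1.546]
ft_force: [0.6, -0.6, 0.7]
opening: 0.006
t: 16.85
eef_pos: [684.8, -291.4, 391.7]
tcp_rot: [-3.142, -0.0, 1.572]
ft_force: [1.3, 0.5, -0.1]
opening: 0.006
[ 684.99634658 -290.93936437  392.01455852] [ 3.14130527e+00 -1.52440167e-04  1.57228152e+00]
201 [ 588.  -355.2  125.7] [ 601. -348.  131.] [ 589.1 -355.7   23.8   14.1    2.9]
washer 12095
plate [5.177e+02 3.500e+00 1.169e+02 1.313e+02 4.000e-01]
fin 551 [506.2   3.   15.3  59.4  89.9]
```

View pics/w4.png

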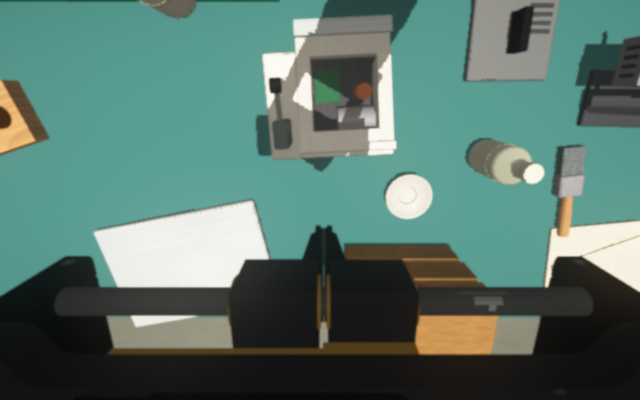

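The washer is at (330,90) with its ledge at the top, and the roller is at (276,86), about (589,−355.5) with its top at 131. I'll fit the deck pose and go press the roller.

```bash
cat > deckfit.py <<'E'
from h import *
from scipy.optimize import least_squares
W=np.load("w4.npz")["W"]
P=W[np.all((W>[480,-380,20])&(W<[720,-170,140]),-1)]
# seat plane: fixed 15 deg slope, heading a; robust inliers
def frame(a,o): 
    return R.from_euler('ZY',[a,-15],degrees=True).as_matrix(), np.array(o,float)
best=None
for it in range(400):
    rng=np.random.default_rng(it); q=P[rng.choice(len(P),3,False)]
    n=np.cross(q[1]-q[0],q[2]-q[0]); n/=np.linalg.norm(n)+1e-9; n*=np.sign(n[2]) or 1
    if abs(np.degrees(np.arccos(n[2]))-15)>4 or n[0]>0: continue
    k=abs((P-q[0])@n)<2
    if best is None or k.sum()>best.sum(): best=k
S=P[best]; m=S.mean(0); n=np.linalg.svd(S-m,full_matrices=False)[2][2]; n*=np.sign(n[2])
print("n tilt",np.degrees(np.arccos(n[2])).round(2),"head",np.degrees(np.arctan2(-n[1],-n[0])).round(2),len(S))
xa=lambda h: (lambda x:(x/np.linalg.norm(x)))(np.array([np.cos(h),np.sin(h),0])-n*(n@[np.cos(h),np.sin(h),0]))
def todeck(h,P): x=xa(h); y=np.cross(n,x); return np.c_[(P-m)@x,(P-m)@y,(P-m)@n]
# heading from rect of seat points in plane
Q=todeck(0,S); print("seat rect",rect(Q))
Q=todeck(0,P); L=Q[(abs(Q[:,2]-19)<3)]; print("ledge rect",len(L),rect(L)); E=Q[(abs(Q[:,2]-12)<3)&(Q[:,0]>40)]; print("stop",len(E),rect(E))
np.savez("dk.npz",m=m,n=n)
E
python3 deckfit.py
python3 -m inch '[[0,0,0,-19.6,-13,-46,-1],[0,0,0,-19.6,-13,-46,-1],[0,0,0,-19.6,-13,-46,-1],[0,0,0,-19.6,-13,-46,-1],[0,0,0,-19.6,-13,-46,-1],[0,0,0,0,0,0,-1],[0,0,0,0,0,0,-1]]'
```

```text
n tilt 14.82 head 3.19 5508
seat rect [ 15.4 -17.6 178.6 187.8   2.9]
ledge rect 1704 [  1.8 -10.7 140.2 213.3  81. ]
stop 750 [ 88.2 -10.  177.6  42.4  79. ]
t: 17.6
eef_pos: [590.8, -354.3, 169.8]
tcp_rot: [3.141, -0.0, 1.572]
ft_force: [-0.1, -0.4, -0.1]
opening: 0.006
```

```bash
python3 -m inch '[[0,0,0,-3,-1,-25,-1],[0,0,0,0,0,-15,-1],[0,0,0,0,0,-8,-1],[0,0,0,0,0,-8,-1],[0,0,0,0,0,-6,-1],[0,0,0,0,0,-4,-1],[0,0,0,0,0,0,-1],[0,0,0,0,0,0,-1]]'
python3 - <<'E'
from h import *
c=cam("side");save(c,"s3.png",(330,220,450,310),5)
E
```

```text
t: 18.4
eef_pos: [587.4, -356.1, 103.4]
tcp_rot: [3.141, 0.0, 1.571]
ft_force: [-2.7, 0.3, 4.9]
opening: 0.007
```

View pics/s3.png

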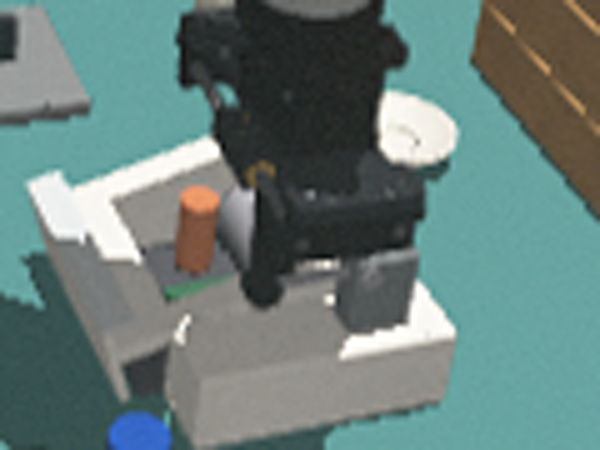

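The fingers press the roller at (263,290), 28 mm down with 4.9 N, so it is past the click. I'll let go and take a close deck look.

```bash
python3 -m inch '[[0,0,0,0,0,10,-1],[0,0,0,0,0,15,-1],[0,0,0,0,0,30,-1],[0,0,0,10,10,40,-1],[0,0,0,20,25,40,-1],[0,0,0,20,25,40,-1],[0,0,0,20,20,40,-1],[0,0,0,20,10,20,-1],[0,0,0,0,0,0,-1],[0,0,0,0,0,0,-1]]'
python3 - <<'E'
from h import *
c=cam("wrist"); save(c,"w5.png",(120,0,520,250),2); np.savez("w4.npz",W=c["W"],color=c["color"]); print(c["p"])
t=reg(c,[560,-380,115],[630,-320,145]); print("roller",t.mean(0).round(1),t.max(0).round(1))
E
python3 deckfit.py
cat > deck2.py <<'E'
from h import *
W=np.load("w4.npz")["W"]; d=np.load("dk.npz"); m,n=d["m"],d["n"]; h=np.radians(3.0)
x=np.array([np.cos(h),np.sin(h),0]); x-=n*(n@x); x/=np.linalg.norm(x); y=np.cross(n,x)
P=W[np.all((W>[480,-380,20])&(W<[720,-170,140]),-1)]; Q=np.c_[(P-m)@x,(P-m)@y,(P-m)@n]
L=Q[abs(Q[:,2]-19)<2.5]; S=Q[abs(Q[:,2])<2]; E=Q[(abs(Q[:,2]-12)<2.5)&(Q[:,0]>40)]
L=L[(L[:,0]<0)&(L[:,1]>-95)]
for k,A in (("ledge",L),("seat",S),("stop",E)): print(k,len(A),np.percentile(A,[1,50,99],axis=0).round(1).tolist())
# ledge free edge line: max x per y bin
for A,k in ((L,"ledgemaxx"),(L,"ledgeminx"),(E,"stopminx")):
    r=[]
    for b in range(-75,75,10):
        q=A[(A[:,1]>=b)&(A[:,1]<b+10)]
        if len(q)>5: r.append((b+5,np.percentile(q[:,0],97 if "max" in k else 3)))
    print(k,np.round(r,1).tolist())
E
python3 deck2.py
```

```text
t: 19.45
eef_pos: [675.9, -266.9, 336.2]
tcp_rot: [-3.141, -0.0, 1.572]
ft_force: [-0.3, 0.3, -0.7]
opening: 0.002
[ 593.8283072  -267.75181319  506.70592638]
roller [ 588.  -355.1  125.4] [ 602.6 -348.   131.1]
n tilt 14.75 head 2.54 7030
seat rect [ 15.  -15.9 178.8 187.8   3.2]
ledge rect 2166 [-27.6 -43.4 115.5 250.2  48.6]
stop 957 [ 87.8  -9.3 178.1  42.2  78.9]
ledge 2062 [[-90.4, -61.5, 16.8], [-78.8, 7.5, 18.8], [-67.9, 75.6, 20.7]]
seat 7073 [[-73.9, -103.4, -1.9], [-15.9, -1.0, 0.1], [99.2, 76.0, 1.8]]
stop 945 [[79.5, -77.6, 10.4], [92.0, 4.3, 12.4], [97.7, 74.5, 14.2]]
ledgemaxx [[-60.0, -68.9], [-50.0, -68.7], [-40.0, -68.7], [-30.0, -68.5], [-20.0, -68.9], [-10.0, -68.6], [0.0, -68.3], [10.0, -68.4], [20.0, -68.0], [30.0, -68.1], [40.0, -68.0], [50.0, -68.0], [60.0, -68.1], [70.0, -68.0]]
ledgeminx [[-60.0, -90.8], [-50.0, -89.8], [-40.0, -90.1], [-30.0, -90.2], [-20.0, -89.4], [-10.0, -90.1], [0.0, -89.5], [10.0, -89.8], [20.0, -89.7], [30.0, -89.4], [40.0, -89.8], [50.0, -89.4], [60.0, -89.5], [70.0, -89.1]]
stopminx [[-60.0, 86.4], [-50.0, 86.8], [-40.0, 87.2], [-30.0, 86.6], [-20.0, 87.1], [-10.0, 87.6], [0.0, 86.7], [10.0, 87.2], [20.0, 87.7], [30.0, 86.9], [40.0, 87.5], [50.0, 87.1], [60.0, 87.2], [70.0, 87.7]]
```

View pics/w5.png

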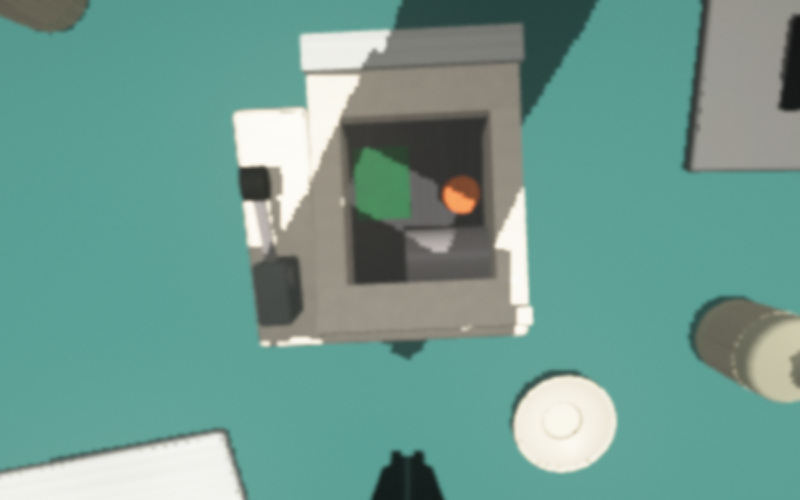

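The deck is clear: the ledge is at the top and the roller is back up (top 131). I'll compute the deck frame and go look at the cover.

```bash
python3 -m inch '[[0,0,0,-12.5,44.5,0,0.2],[0,0,0,-12.5,44.5,0,0.2],[0,0,0,-12.5,44.5,0,0.2],[0,0,0,-12.5,44.5,0,0.2],[0,0,0,-12.5,44.5,0,0.2],[0,0,0,-12.5,44.5,0,0.2],[0,0,0,0,0,0,0.2],[0,0,0,0,0,0,0.2]]'
cat > cov.py <<'E'
from h import *
def deck():
    d=np.load("dk.npz"); m,n=d["m"],d["n"]
    def ax(h):
        h=np.radians(h); x=np.array([np.cos(h),np.sin(h),0]); x-=n*(n@x); x/=np.linalg.norm(x); return x,np.cross(n,x)
    x3,y3=ax(3.0); o=m-68.3*x3+7*y3; x,y=ax(2.6)
    return o,np.c_[x,y,n]
E
python3 - <<'E'
from cov import *
o,D=deck(); print("deck o",o.round(1),"D",D.round(3).tolist())
c=cam("wrist"); s=state(); print(s["eef_pos"],s["tcp_rot"]); save(c,"w6.png",(150,0,490,250),2)
f=reg(c,[430,-60,42],[590,80,56]); print("fin",len(f),f.mean(0).round(1),rect(f))
p=reg(c,[400,-110,9],[640,100,19]); print("plate",rect(p),p[:,0].min(),p[:,0].max())
E
```

```text
t: 20.3
eef_pos: [600.5, -0.3, 335.6]
tcp_rot: [-3.14, 0.0, 1.572]
ft_force: [0.8, -0.3, -0.9]
opening: 0.581
deck o [ 519.6 -264.2   45.7] D [[0.966, -0.045, -0.254], [0.044, 0.999, -0.011], [0.255, -0.0, 0.967]]
[600.86561748  -1.07380148 335.54078846] [-3.14046407e+00  1.14390675e-04  1.57082519e+00]
fin 483 [505.    4.1  48.9] [5.056e+02 3.900e+00 5.860e+01 1.380e+01 5.000e-01]
plate [505.9   4.1 140.2 130.3   0.9] 436.04438575070014 576.6710556804276
```

View pics/w6.png

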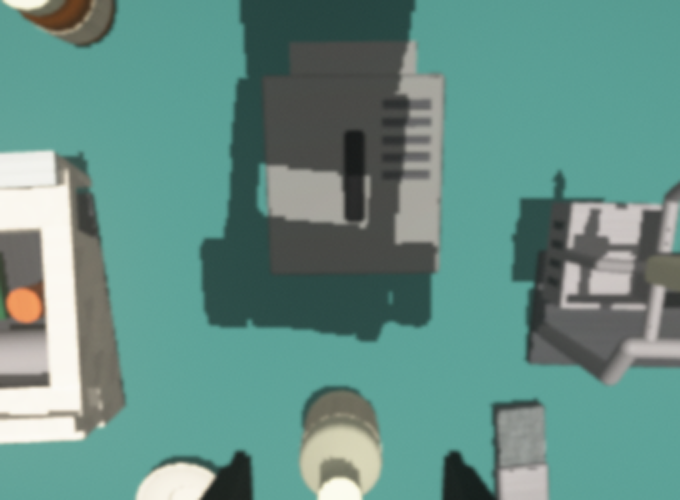

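The grey cover's fin is at crop (354,175), centre (505.7,4) with yaw ≈0.6°. I'll grasp it.

```bash
python3 -m inch '[[0,0,0.6,-40,2,-20,0.2],[0,0,0,-40,2,-20,0.2],[0,0,0,-15,0.5,-45,0.2],[0,0,0,0,0,-48,0.2],[0,0,0,0,0,-48,0.2],[0,0,0,0,0,-45,0.2],[0,0,0,0,0,-40,0.2],[0,0,0,0,0,0,0.2],[0,0,0,0,0,0,0.2]]'
```

```text
t: 21.25
eef_pos: [506.4, 3.2, 70.3]
tcp_rot: [-3.14, -0.0, 1.58]
ft_force: [0.1, 0.1, -0.1]
opening: 0.599
```

```bash
python3 -m inch '[[0,0,0,-0.7,0.8,-30,0.2],[0,0,0,0,0,-15,0.2],[0,0,0,0,0,-8,0.2],[0,0,0,0,0,0,-1],[0,0,0,0,0,0,-1],[0,0,0,0,0,0,-1],[0,0,0,0,0,0,-1],[0,0,0,0,0,0,-1],[0,0,0,0,0,0,-1],[0,0,0,0,0,0,-1]]'; python3 -m inch '[[0,0,0,0,0,0,-1],[0,0,0,0,0,15,-1],[0,0,0,0,0,35,-1],[0,0,0,0,0,45,-1],[0,0,0,0,0,45,-1],[0,0,0,0,0,40,-1],[0,0,0,0,0,0,-1],[0,0,0,0,0,0,-1]]'
```

```text
t: 22.25
eef_pos: [505.6, 5.1, 17.3]
tcp_rot: [3.141, -0.0, 1.582]
ft_force: [-0.6, 0.3, 4.1]
opening: 0.148
t: 23.05
eef_pos: [505.3, 5.1, 197.0]
tcp_rot: [3.141, -0.0, 1.582]
ft_force: [-0.6, -0.5, -3.4]
opening: 0.144
```

```bash
cat > plan.py <<'E'
from cov import *
o,D=deck(); OFF=R.from_euler('xyz',[np.pi,0,np.pi/2]).as_matrix()  # tool axes in cover
LIP=np.array([-92,0,-14.8])
def tgt(lip,tilt):
    C=D@R.from_euler('y',-tilt,degrees=True).as_matrix()
    return o+D@np.array(lip,float)-C@LIP, C
def rel(lip,tilt):
    s=state(); T=R.from_euler('xyz',s["tcp_rot"]).as_matrix(); p,C=tgt(lip,tilt)
    rv=R.from_matrix(C@OFF@T.T).as_rotvec(degrees=True)
    print(lip,tilt,"tcp",p.round(1),"shift",(p-s["eef_pos"]).round(1),"turn",rv.round(2))
def now():
    s=state(); T=R.from_euler('xyz',s["tcp_rot"]).as_matrix(); C=T@OFF.T; L=D.T@(s["eef_pos"]+C@LIP-o)
    print("lip in deck (if held)",L.round(1),"tilt",np.degrees(np.arccos((C[:,2]@D[:,2]))).round(2))
E
python3 -c "
from plan import *
now()
for l,t in [((60,0,60),12),((18,0,6),12),((-12,0,5),12),((-13,0,4),5),((-13,0,2.5),0)]: rel(l,t)"
```

```text
lip in deck (if held) [-56.2 272.9 156. ] tilt 14.72
(60, 0, 60) 12 tcp [ 637.7 -258.8  173.6] shift [ 132.5 -264.   -23.4] turn [  0.74 -26.71   1.94]
(18, 0, 6) 12 tcp [ 610.9 -260.1  110.7] shift [ 105.6 -265.2  -86.3] turn [  0.74 -26.71   1.94]
(-12, 0, 5) 12 tcp [ 582.2 -261.4  102.1] shift [  76.9 -266.5  -94.9] turn [  0.74 -26.71   1.94]
(-13, 0, 4) 5 tcp [ 587.5 -261.1   91.3] shift [  82.3 -266.3 -105.7] turn [  0.54 -19.71   1.96]
(-13, 0, 2.5) 0 tcp [ 591.5 -261.    82.6] shift [  86.3 -266.1 -114.5] turn [  0.4  -14.71   1.96]
```

```bash
python3 -m inch '[[0.1,-3.8,0.28,10,-37,5,-1],[0.1,-3.8,0.28,20,-38,5,-1],[0.1,-3.8,0.28,20,-38,4,-1],[0.1,-3.8,0.28,20,-38,2,-1],[0.1,-3.8,0.28,20,-38,2,-1],[0.1,-3.8,0.28,20,-38,2,-1],[0.14,-3.9,0.26,22,-37,0,-1],[0,0,0,0,0,0,-1],[0,0,0,0,0,0,-1],[0,0,0,0,0,0,-1]]'; python3 -c "
from plan import *
now()
for l,t in [((60,0,60),12),((18,0,6),12)]: rel(l,t)"
```

```text
t: 24.05
eef_pos: [636.8, -258.0, 215.3]
tcp_rot: [2.679, -0.002, 1.616]
ft_force: [-0.3, -0.1, -2.9]
opening: 0.143
lip in deck (if held) [ 69.6   1.  100.8] tilt 11.78
(60, 0, 60) 12 tcp [ 637.7 -258.8  173.6] shift [  0.9  -0.9 -41.6] turn [-0.1  -0.22 -0.01]
(18, 0, 6) 12 tcp [ 610.9 -260.1  110.7] shift [ -25.9   -2.1 -104.5] turn [-0.1  -0.22 -0.01]
```

```bash
python3 -m inch '[[0,-0.2,0,-4,-0.5,-25,-1],[0,0,0,-5,-0.5,-25,-1],[0,0,0,-5,-0.5,-20,-1],[0,0,0,-4,-0.5,-14,-1],[0,0,0,-3,0,-10,-1],[0,0,0,0,0,0,-1],[0,0,0,0,0,0,-1]]'
python3 - <<'E'
from plan import *
now()
c=cam("wrist"); save(c,"w7.png"); np.savez("w7.npz",W=c["W"])
Q=(c["W"]-o)@D
# plate top / lip points in deck coords
v=np.isfinite(Q[...,0]); A=Q[v&(abs(Q[...,1])<80)&(Q[...,0]>-40)&(Q[...,0]<120)&(Q[...,2]>5)&(Q[...,2]<110)]
print(len(A))
for xb in range(-30,110,8):
    q=A[(A[:,0]>=xb)&(A[:,0]<xb+8)]
    if len(q)>5: print(xb+4,len(q),np.percentile(q[:,2],[5,50,95]).round(1),"y",np.percentile(q[:,1],[1,99]).round(1))
E
```

```text
t: 24.75
eef_pos: [623.8, -257.9, 130.6]
tcp_rot: [2.69, 0.005, 1.607]
ft_force: [-0.4, 0.6, -3.3]
opening: 0.144
lip in deck (if held) [35.1  2.1 23.3] tilt 11.12
36933
-2 1533 [16.1 18.6 19.8] y [-69.   68.1]
22 16 [5.  5.3 5.9] y [-79.5 -71.9]
38 2163 [25.7 26.9 28.2] y [-42.7  45.5]
46 2520 [26.9 28.3 29.7] y [-42.7  45.5]
54 3661 [28.6 30.5 39.9] y [-59.   60.9]
62 3608 [39.1 40.5 42. ] y [-61.3  64.3]
70 3480 [40.7 42.1 43.6] y [-61.4  64.1]
78 3283 [42.5 43.8 45.1] y [-61.2  64.1]
86 3475 [44.  45.4 77.2] y [-61.4  63.7]
94 3795 [45.5 47.1 82.4] y [-61.1  63.7]
102 3942 [ 47.4  49.  103.8] y [-61.1  63.4]
110 3451 [48.7 50.5 86. ] y [-61.3  63.5]
```

View pics/w7.png

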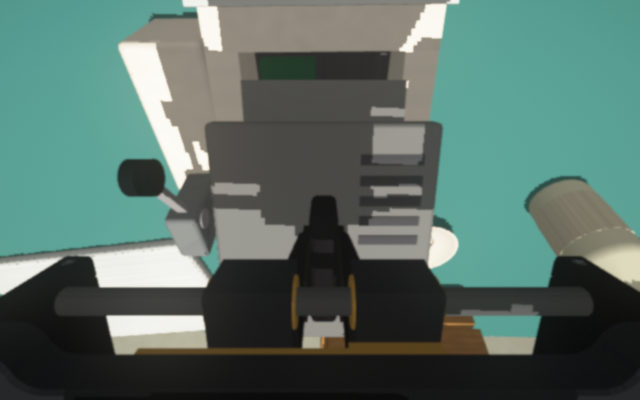

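The lip at (325,100) and the ledge at the top are both visible. Measured in the deck frame, the lip tip is at (35,1.4,23.5), with the tilt ≈11.8°, which agrees with kinematics. I'll lower it in front of the slot.

```bash
python3 -m inch '[[0,0,0,-3,-0.7,-7,-1],[0,0,0,-3,-0.6,-7,-1],[0,0,0,-4,-0.6,-6.7,-1],[0,0,0,0,0,0,-1],[0,0,0,0,0,0,-1],[0,0,0,0,0,0,-1]]'
cat > lipm.py <<'E'
from plan import *
now()
c=cam("wrist"); Q=(c["W"]-o)@D
v=np.isfinite(Q[...,0]); A=Q[v&(abs(Q[...,1])<75)&(Q[...,0]>-40)&(Q[...,0]<120)&(Q[...,2]>-6)&(Q[...,2]<70)]
B=A[(abs(A[:,1])<35)]
for xb in range(-24,76,5):
    q=B[(B[:,0]>=xb)&(B[:,0]<xb+5)]
    if len(q)>5: print(xb+2.5,len(q),np.percentile(q[:,2],[5,50,95]).round(1))
for r in ((62,75),): 
    q=A[(A[:,0]>r[0])&(A[:,0]<r[1])&(A[:,2]>15)]; print("plate y",np.percentile(q[:,1],[1,99]).round(1))
l=A[(A[:,2]>15)&(A[:,0]<2)&(A[:,0]>-25)]; print("ledge y",np.percentile(l[:,1],[1,99]).round(1),"x98",np.percentile(l[:,0],98).round(1))
E
python3 lipm.py
```

```text
t: 25.4
eef_pos: [618.7, -258.0, 114.6]
tcp_rot: [2.706, 0.008, 1.598]
ft_force: [0.6, 0.1, -3.1]
opening: 0.141
lip in deck (if held) [25.6  2.7 10.4] tilt 10.24
-11.5 630 [17.4 18.6 19.8]
-6.5 1744 [17.5 18.6 19.8]
-1.5 1690 [-0.8 18.5 19.8]
3.5 1313 [-1.5 -0.3  0.9]
8.5 1250 [-1.4 -0.3  0.8]
13.5 1213 [-1.4 -0.3  0.9]
18.5 1164 [-1.3 -0.3  0.9]
23.5 553 [-1.3 -0.2 13.7]
28.5 1249 [12.6 13.9 15.2]
33.5 1239 [13.5 14.8 16.1]
38.5 1206 [14.4 15.7 16.9]
43.5 1186 [15.3 16.6 17.9]
48.5 1779 [16.5 25.7 27.7]
53.5 1215 [26.3 27.5 28.7]
58.5 1194 [27.2 28.3 29.6]
63.5 1170 [28.  29.4 30.6]
68.5 1125 [29.1 30.2 31.4]
73.5 1123 [29.9 31.  32.4]
plate y [-60.9  64.6]
ledge y [-68.6  68.5] x98 -0.0
```

```bash
python3 -c "
from plan import *
s=state(); print(s['joints'].round(3),s['eef_pos'],s['tcp_rot'])"
```

```text
[-0.592  0.567  1.827  0.585  0.448 -2.685] [ 618.69424672 -257.96994441  114.6112652 ] [2.70583479 0.00779791 1.59816498]
```

Joint 6 is at its range limit (−2.69), which is why the tilt sags. Yaw isn't needed for the insertion and the limit frees up as the tilt drops, so I'll go on in small steps.

```bash
python3 -m inch '[[0,0,0,-4,-0.7,-3.7,-1],[0,0,0,-4.3,-0.7,-3.7,-1],[0,0,0,0,0,0,-1],[0,0,0,0,0,0,-1]]'; python3 lipm.py;  python3 -c "
from plan import *
s=state(); print(s['joints'].round(3),s['tcp_rot']); C=R.from_euler('xyz',s['tcp_rot']).as_matrix()@OFF.T; print('cover x in deck',(D.T@C[:,0]).round(3),'y',(D.T@C[:,1]).round(3))"
```

```text
t: 25.85
eef_pos: [613.0, -258.3, 109.7]
tcp_rot: [2.714, 0.009, 1.594]
ft_force: [0.2, -0.1, -2.4]
opening: 0.143
lip in deck (if held) [18.6  2.9  7.9] tilt 9.79
-16.5 1291 [17.3 18.5 19.7]
-11.5 1765 [17.5 18.6 19.8]
-6.5 1685 [17.5 18.7 19.8]
-1.5 1477 [-0.3 18.6 19.8]
3.5 1266 [-1.4 -0.3  0.9]
8.5 1221 [-1.4 -0.3  0.8]
13.5 1166 [-1.4 -0.2  0.9]
18.5 1501 [-1.3  0.2 11.9]
23.5 1257 [10.4 11.7 13.1]
28.5 1234 [11.3 12.5 13.8]
33.5 1185 [12.1 13.4 14.7]
38.5 1665 [13.  14.7 23.7]
43.5 1281 [22.6 24.2 25.5]
48.5 1226 [23.8 25.  26.3]
53.5 1164 [24.7 25.9 27.2]
58.5 1162 [25.6 26.9 28.1]
63.5 1114 [26.5 27.6 28.8]
68.5 1107 [27.2 28.5 29.7]
73.5 1566 [28.3 29.8 64.4]
plate y [-60.9  64.4]
ledge y [-68.7  68.6] x98 -0.3
[-0.594  0.569  1.839  0.582  0.438 -2.685] [2.71386779 0.00951337 1.59427519]
cover x in deck [ 0.985 -0.016  0.17 ] y [ 0.019  1.    -0.015]
```

Giving the cover a temporary −5° of yaw will free joint 6 and allow more tilt. I'll undo it during the swing-down.

```bash
cat >> plan.py <<'E'
def full():
    now(); s=state(); C=R.from_euler('xyz',s['tcp_rot']).as_matrix()@OFF.T; print('yaw err deg',np.degrees((D.T@C[:,0])[1]).round(2),'q6',s['joints'][5].round(3),'ft',s['ft_force'].round(1))
E
python3 -m inch '[[0,-0.5,-2.5,0,-5,2,-1],[0,-0.5,-2.5,0,-5,1,-1],[0,-0.8,0,0,0,1,-1],[0,0,0,0,0,0,-1],[0,0,0,0,0,0,-1]]'; python3 -c "
from plan import *
full()"
```

```text
t: 26.4
eef_pos: [613.1, -268.3, 113.8]
tcp_rot: [2.683, 0.008, 1.507]
ft_force: [-0.3, 0.4, -4.7]
opening: 0.145
lip in deck (if held) [20.6 -0.4  9.1] tilt 11.79
yaw err deg -5.4 q6 -2.65 ft [-0.3  0.4 -4.7]
```

```bash
python3 -m inch '[[0,0,-0.8,-5,-1.5,-4,-1],[0,0,-0.7,-5,-1.4,-2,-1],[0,0,0,-5,-0.2,-1.3,-1],[0,0,0,0,0,0,-1],[0,0,0,0,0,0,-1]]'; python3 -c "
from plan import *
full()"
```

```text
t: 26.9
eef_pos: [598.4, -271.4, 106.9]
tcp_rot: [2.684, 0.009, 1.48]
ft_force: [0.7, -0.2, -3.0]
opening: 0.146
lip in deck (if held) [ 4.8 -0.9  6.3] tilt 11.87
yaw err deg -6.74 q6 -2.685 ft [ 0.7 -0.2 -3. ]
```

```bash
python3 -m inch '[[0,0.5,0,-4,-0.2,-1.8,-1],[0,0.5,0,-4,-0.2,-1.8,-1],[0,0,0,-4,-0.2,-1.1,-1],[0,0,0,0,0,0,-1],[0,0,0,0,0,0,-1]]'; python3 lipm.py; python3 -c "
from plan import *
full()"
```

```text
t: 27.4
eef_pos: [586.3, -271.9, 102.1]
tcp_rot: [2.701, 0.01, 1.48]
ft_force: [0.5, 0.1, -3.2]
opening: 0.143
lip in deck (if held) [-8.6 -0.8  6.2] tilt 10.91
-21.5 1219 [-1.5 18.2 19.5]
-16.5 1474 [17.5 18.6 19.7]
-11.5 1420 [17.4 18.6 19.7]
-6.5 1359 [17.5 18.6 19.7]
-1.5 1090 [17.5 18.6 19.7]
3.5 1079 [ 8.9 11.3 13.6]
8.5 1347 [ 9.7 12.4 22.7]
13.5 1534 [10.7 20.3 24.5]
18.5 1328 [12.6 22.9 25.4]
23.5 1200 [21.5 23.9 26.4]
28.5 1184 [22.3 24.9 27.3]
33.5 1154 [23.4 25.8 28.2]
38.5 1096 [24.6 26.7 29.1]
43.5 1309 [25.3 27.9 62.2]
48.5 1726 [26.8 30.  64.6]
53.5 1187 [26.9 29.9 65.8]
58.5 1174 [28.5 31.3 67.2]
63.5 1531 [29.1 46.7 68.1]
68.5 1086 [29.8 33.  68.5]
73.5 792 [30.9 33.2 69.5]
plate y [-72.7  52.9]
ledge y [-68.3  68.8] x98 -0.3
lip in deck (if held) [-8.6 -0.8  6.2] tilt 10.91
yaw err deg -6.79 q6 -2.682 ft [-0.4  0.2 -3.8]
```

The lip is 8.6 mm under the ledge at tilt 10.9° (vision and kinematics agree), and it has been held long enough. Now the swing-down, in stages.

```bash
python3 -c "
from plan import *
for l,t in [((-10,0,4.5),6),((-12,0,3.5),3),((-12,0,2.5),0)]: rel(l,t)"
```

```text
(-10, 0, 4.5) 6 tcp [ 589.5 -261.    94. ] shift [ 3.1 10.9 -8.2] turn [0.66 4.49 7.76]
(-12, 0, 3.5) 3 tcp [ 590.1 -261.    88.2] shift [  3.7  10.9 -14. ] turn [0.73 7.49 7.74]
(-12, 0, 2.5) 0 tcp [ 592.5 -260.9   82.8] shift [  6.1  11.  -19.3] turn [ 0.8  10.49  7.72]
```

```bash
python3 -m inch '[[0,1.2,0.5,0.8,1,-2,-1],[0,1.2,1,0.8,1.8,-2,-1],[0.2,1.1,1.8,0.8,2.5,-2,-1],[0.2,1,2.2,0.7,2.8,-2.2,-1],[0.2,0,2.2,0,2.8,0,-1],[0,0,0,0,0,0,-1],[0,0,0,0,0,0,-1]]'; python3 -c "
from plan import *
full()
for l,t in [((-12,0,3.5),3),((-12.5,0,2.5),0)]: rel(l,t)"
```

```text
t: 28.15
eef_pos: [589.5, -261.1, 93.9]
tcp_rot: [2.78, 0.004, 1.615]
ft_force: [0.1, 0.6, -2.8]
opening: 0.146
lip in deck (if held) [-10.   -0.1   4.5] tilt 6.0
yaw err deg 0.0 q6 -2.643 ft [ 0.1  0.6 -2.8]
(-12, 0, 3.5) 3 tcp [ 590.1 -261.    88.2] shift [ 0.6  0.1 -5.7] turn [0.09 3.   0.07]
(-12.5, 0, 2.5) 0 tcp [ 592.  -260.9   82.7] shift [  2.5   0.1 -11.2] turn [-0.05  6.    0.07]
```

```bash
python3 -m inch '[[0,1.5,0,0.3,0,-2.8,-1],[0,1.5,0,0.3,0,-2.9,-1],[0,1,0,0.4,0,-1.7,-1],[0,1,0,0.6,0,-1.7,-1],[0,0.5,0,0.4,0,-1,-1],[0,0,0,0,0,0,-1],[0,0,0,0,0,0,-1]]'; python3 -c "
from plan import *
full()
rel((-12.5,0,2.5),0)"
```

```text
t: 28.85
eef_pos: [591.5, -260.9, 83.9]
tcp_rot: [2.875, -0.0, 1.616]
ft_force: [-0.5, -0.2, -3.1]
opening: 0.149
lip in deck (if held) [-12.6   0.1   2.9] tilt 0.52
yaw err deg -0.04 q6 -2.445 ft [-0.5 -0.2 -3.1]
(-12.5, 0, 2.5) 0 tcp [ 592.  -260.9   82.7] shift [ 0.5 -0.  -1.2] turn [-0.06  0.52  0.03]
```

```bash
python3 -m inch '[[0,0.5,0,0.5,0,-1.2,-1],[0,0,0,0.1,0,-0.6,-1],[0,0,0,0,0,0,-1],[0,0,0,0,0,0,-1]]'; python3 -m inch '[[0,0,0,0.1,0,-0.6,-1],[0,0,0,0,0,0,-1],[0,0,0,0,0,0,-1]]'; python3 -c "
from plan import *
full()"
```

```text
t: 29.25
eef_pos: [592.0, -261.0, 82.3]
tcp_rot: [2.884, -0.0, 1.616]
ft_force: [-4.5, 0.4, 1.9]
opening: 0.145
t: 29.55
eef_pos: [592.0, -261.1, 82.3]
tcp_rot: [2.884, -0.0, 1.616]
ft_force: [-9.0, 1.1, 9.4]
opening: 0.147
lip in deck (if held) [-12.6  -0.1   2.1] tilt 0.04
yaw err deg -0.03 q6 -2.43 ft [-9.   1.1  9.4]
```

Seated (contact ~9 N). I'll release and retreat along the deck normal.

```bash
python3 -m inch '[[0,0,0,-0.1,0,0.6,-1],[0,0,0,0,0,0,-0.2],[0,0,0,0,0,0,-0.2],[0,0,0,0,0,0,-0.2],[0,0,0,0,0,0,-0.2],[0,0,0,-5,0,19,-0.2],[0,0,0,-8,0,30,-0.2],[0,0,0,-10,0,38,-0.2],[0,0,0,-10,0,38,-0.2],[0,3,0,0,0,40,-0.2]]'; python3 -m inch '[[0,5,0,16,0,25,-0.2],[0,5,0,25,0,25,-0.2],[0,2,0,25,0,25,-0.2],[0,0,0,25,0,25,-0.2],[0,0,0,25,0,10,-0.2],[0,0,0,0,0,0,-0.2],[0,0,0,0,0,0,-0.2]]'
python3 - <<'E'
from plan import *
c=cam("wrist"); s=state(); print(s["eef_pos"],s["tcp_rot"]); save(c,"w8.png",(120,0,520,250),2)
Q=(c["W"]-o)@D; v=np.isfinite(Q[...,0])
A=Q[v&(abs(Q[...,1])<75)&(Q[...,0]>-40)&(Q[...,0]<170)]
l=A[(A[:,2]>16)&(A[:,2]<22)&(A[:,0]<2)]; print("ledge x98",np.percentile(l[:,0],98),"y",np.percentile(l[:,1],[1,99]))
p=A[(abs(A[:,2]-14)<3)&(A[:,0]>3)&(A[:,0]<151)]; print("plate",rect(p),p[:,0].min(),p[:,0].max())
M=np.c_[p[:,:2],np.ones(len(p))]; k=np.linalg.lstsq(M,p[:,2],rcond=None)[0]; print("plane slopes deg",np.degrees(k[:2]).round(2),k[2].round(2))
f=A[(A[:,2]>44)&(A[:,2]<54)&(A[:,0]>30)&(A[:,0]<120)]; print("fin",rect(f))
t=reg(c,[560,-380,115],[630,-320,145]); print("roller top",t.max(0).round(1))
E
```

```text
t: 30.55
eef_pos: [557.2, -260.7, 248.2]
tcp_rot: [2.938, -0.004, 1.615]
ft_force: [-0.3, -0.5, 0.3]
opening: 0.399
t: 31.25
eef_pos: [675.0, -260.7, 356.0]
tcp_rot: [-3.136, -0.013, 1.615]
ft_force: [-0.4, -0.4, -0.3]
opening: 0.398
[ 674.46778001 -260.85526923  356.10612308] [-3.13602219 -0.01295993  1.6141244 ]
ledge x98 0.26050955959489663 y [-68.23102625  68.52240506]
plate [ 80.5  -0.6 139.1 129.8   0. ] 10.952041197071882 150.00317896724874
plane slopes deg [0.1  0.06] 14.02
fin [80.3 -0.8 13.7 59.3 89.8]
roller top [ 602.3 -348.4  130.7]
```

View pics/w8.png

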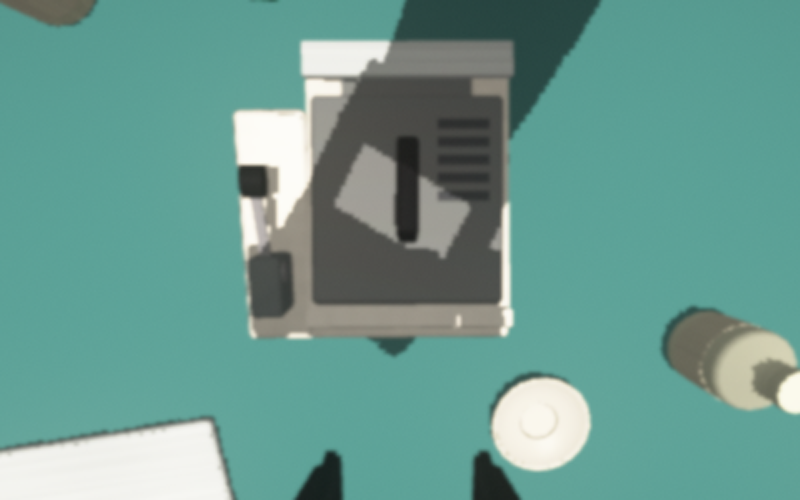

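The cover lies flat with its lip at ≈−11.6 mm, centred, and the roller is up at rest. Final check is the baskets.

Run:
```python
from h import *
for n in ("top","side"):
    c=cam(n); save(c,n+"f.png",(190,100,470,275) if n=="top" else (230,110,470,290),2.6)
    for y in (168,272,376):
        t=reg(c,[505,y-45,196],[615,y+45,228]); print(n,y,len(t),t.mean(0).round(1) if len(t) else 0,t[:,2].max().round() if len(t) else 0)
    b=reg(c,[370,120,60],[490,370,170]); print("tall things on bench near basket start",len(b))
```

```text
top 168 43 [554.5 167.5 215.8] 224.0
top 272 0 0 0
top 376 46 [559.  372.9 215.8] 225.0
tall things on bench near basket start 0
side 168 36 [555.4 161.7 209.5] 219.0
side 272 0 0 0
side 376 28 [560.7 366.7 210. ] 221.0
tall things on bench near basket start 0
```

View pics/sidef.png

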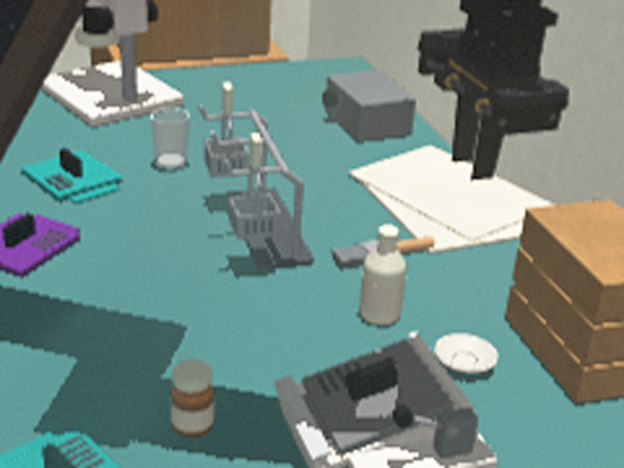

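Both baskets hang upright at (228,140) and (257,195), the cover is fitted at (370,390), the roller is up, the bystanders stand where they were, and the gripper is clear. I'm handing in.

```bash
python3 -c "
from h import *
print(ticket.job_done())"
```

```text
the job is handed in; nothing more can be done
None
```

I hung both baskets present, checked the interlock and fitted the grey cover, then handed the job in at about 31 s. I did not get a verdict. No third basket was found.

- **Baskets:** they hang on hook 0 and hook 2. The tab tops are at about 215 mm (tab centres about 191 mm), in plan 0–4 mm from the hook points. The side camera's means were up to 10 mm off in y, because it sees only one face of each tab.
- **Interlock:** I pressed the roller down about 28 mm, with 4.9 N at the end, which is past the click. It sprang back to its first height of 131 mm. I could not read the joint angle directly; this rests on the roller's travel and force.
- **Cover:** the lip went 8.6 mm under the ledge with the top still tipped up by 10.9°, then I swung the cover down flat. The last check showed the plate within 0.1° of the deck, no measurable turn, and within 1 mm of mid-width. The lip tip is about 11.6 mm under the ledge.
- **Deviation:** joint 6 reached its range limit during the insertion. I turned the cover about −7° for a while to get round it and took that out during the swing-down.
- **Bystanders:** in the last side picture those in view (jar, reagent bottle, brush, dish and beaker) stood as before. The box and wash bottle at the far right were outside the final views, and the arm never worked near them.

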